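# Clear the deburring bench at the end of a lot

## Robot

A 7-joint arm with a two-finger parallel gripper is mounted at the origin on the work surface. World frame = base frame: x ahead of the robot, y to its left, z up, the work surface at z = 0. Lengths are in m, angles in rad, forces in N, time in s.
With the tool pointing down it reaches from about 0.425 to 0.8 m from the base axis. Payload 8.3 kg.
Tool frame: the origin (TCP) lies at the very end of the fingers, on their centre line; the grasp point (between the pads) lies 19 mm behind it; z points along the fingers, y is the line along which they close (so a half turn about z gives the same grasp; the last joint's range is limited). The gripper opens to 85 mm and grips with 20 to 120 N. Pads are 22 mm wide; open, the fingers measure 114 mm over their backs; the gripper's body (76 mm by 85 mm) begins 54 mm behind the grasp point. The pads swing forward as they close: fully open they stand 13 mm farther back than shut.
Start: joints at [1.262, 0.383, 0.016, 1.37, -0.006, 1.388, -0.046], TCP at [0.152, -0.606, 0.231] pointing down, gripper open.
Joint ranges: [-2.95, 2.95], [-0.25, 2.06], [-1.52, 1.56], [0.18, 2.33], [-1.44, 4.58], [0.02, 2.06], [-3.01, 3.01]. Speed limits (rad/s): [2.39, 2.39, 3.01, 3.01, 3.14, 3.14, 3.14].

## Interface

Orientations are given as [roll, pitch, yaw] about the fixed x, y, z axes, in that order (R = Rz(yaw) Ry(pitch) Rx(roll)).
In Python, from plant import env gives the robot as it stands. Calls block until the motion is done:
- env.move_pose(position, orientation): joint-space move of the TCP to a pose.
- env.line_to(position, orientation=None, max_speed=0.15, contact_N=None): straight line of the TCP; orientation=None keeps the orientation; max_speed is the mean speed in m/s. With contact_N (N) it stops when the force on the tool has changed by that much, and returns True; else False.
- env.move_joints(angles): joint-space move.
- env.set_gripper(opening, effort=None): finger opening in m; effort is the grip in N (None keeps the last); returns when the fingers have stopped.
- env.hold(seconds).
- env.solve_ik(position, orientation): joint angles nearest the present ones, or None.
- env.get_obs(): the state.
- env.camera(name): name is "side" or "top" or "wrist"; returns a dict with "image" (384x512x3 uint8, blue, green, red), "K" (3x3 intrinsics, pixels), "dist" ([k1, k2, p1, p2, k3] as OpenCV has them; the pictures are not rectified), "world_to_cam" (4x4, takes a point from world to camera coordinates). Camera axes: x right, y up, looking along -z (the intrinsics and any distortion apply to the point x, -y, -z); pixel columns grow to the right and rows downward; lengths in m; the calibration is good to about 2 mm. A picture is of the moment at which its call begins. There is no depth.
A pose or a line that the arm cannot do raises env.MotionError and nothing moves.
- env.finish_job(): hands the job in; it is judged then, once.
The state is a dict: "time_s": time; "qpos": joint angles; "qd": joint speeds; "effort": joint torques, N m; "tool_pos": TCP position; "eef_rot": TCP orientation; "contact_force": force on the tool from outside, world axes, zero at the start; "moment": the same for the moment, N m; "opening": finger opening in m; "finger_force": force on a finger pad.
Only numpy, scipy, OpenCV 4.12 (cv2) and the standard library are available. Lean on these libraries where they do the work, as an engineer would, in place of code of your own. Each camera call takes 0.05 s, during which the arm holds its last target. There are 200 camera calls.

## Task

Sort what is left on the bench: set the large pulley wheel flat in the large round nest, the small pulley wheel flat in the small round nest, stand the orange bracket on its base in the shallow rectangular tray and put the green sprue runner, sprue up, flat on the floor of the deep square tub. Only when those four are in place, lay the steel plug gauge lengthwise in its wooden cradle, as the sign that the lot is cleared; set the gauge down gently, never drop it.

Things in the scene. Friction and masses are not known exactly. Their poses are not given: they have to be found in the camera images.
- large_wheel: black acetal timing pulley: flanged disc 64 mm diameter, 18 mm high, with a round hub 26 mm diameter standing 20 mm above it (38 mm high in all, 75 g); loose, lies hub up. Origin at the centre of its underside, z up along the hub
- small_wheel: black acetal timing pulley: flanged disc 44 mm diameter, 18 mm high, with a round hub 22 mm diameter standing 20 mm above it (38 mm high in all, 40 g); loose, lies hub up. Origin at the centre of its underside, z up along the hub
- bracket: orange nylon angle bracket (50 g), loose: base plate 60 (x) by 44 (y) by 6 mm, and an upright leg 10 mm thick in x, 44 mm wide in y, whose middle is at x = -18 mm and whose top is 46 mm above the underside; two small gussets up to 18 mm high on the leg's +x side. Origin at the centre of the base's underside, z up
- runner: translucent green sprue runner (20 g), loose: flat H lying on the bench, a bar 84 mm along x, 8 by 8 mm, with cross arms 44 mm along y, 7 mm wide, at x = -32 and +32 mm, and a round sprue 10 mm diameter standing up from the middle to 45 mm above the underside. Origin at the middle of the underside, z up
- gauge: stainless plug gauge (120 g), loose, lying down: octagonal handle 18 mm across flats, from x = -36.5 to +23.5 mm, with round plugs of 12 mm diameter at both ends, 113 mm long in all. Origin on the axis at mid-length, 9 mm above the surface it lies on; x along the axis; two flats face +y and -y at the start
- large_nest: large round grey nest, fixed: shallow dish, inner diameter 88 mm, outer 96 mm, floor 4 mm thick, rim 12 mm high. Origin at the centre of its underside on the bench, z up
- small_nest: small round grey nest, fixed: shallow dish, inner diameter 66 mm, outer 74 mm, floor 4 mm thick, rim 12 mm high. Origin at the centre of its underside on the bench, z up
- tray: shallow rectangular aluminium tray, fixed: outer 100 (x) by 80 (y) by 20 mm high, walls and floor 4 mm thick, so the bracket lies in it with its long side along the tray's, either way round. Origin at the centre of its underside on the bench, z up
- tub: deep square grey tub, fixed: outer 120 by 120 by 50 mm high, walls and floor 4 mm thick. Origin at the centre of its underside on the bench, z up
- cradle: wooden gauge cradle, fixed: base 144 (x, lengthwise) by 44 (y) by 4 mm, fenced to a height of 14 mm by walls 4 mm thick at both ends and along both sides, except for gaps 68 mm long in the middle of the sides where fingers pass; inside 136 by 36 mm, the gauge lies in it along x either way round. Origin at the centre of its underside on the bench, z up
Not all that is in view belongs to the job. What is shaped like the large_wheel but yellow is not meant.

How it is judged:
On the way, in this order (a step that is already met when the one before it is completed fails the run):
1. both wheels, the bracket and the runner are in their places (horizontal distance between large_wheel and large_nest below 0.014 m and z of large_wheel in the frame of large_nest below 0.01 m and angle between the z axis of large_wheel and the z axis of large_nest, either way round below 0.12 rad and horizontal distance between small_wheel and small_nest below 0.014 m and z of small_wheel in the frame of small_nest below 0.01 m and angle between the z axis of small_wheel and the z axis of small_nest, either way round below 0.12 rad and x of bracket in the frame of tray between -0.02 and 0.02 m and y of bracket in the frame of tray between -0.02 and 0.02 m and z of bracket in the frame of tray below 0.01 m and angle between bracket's own z axis and vertical below 0.12 rad and x of runner in the frame of tub between -0.056 and 0.056 m and y of runner in the frame of tub between -0.056 and 0.056 m and z of runner in the frame of tub below 0.02 m and angle between runner's own z axis and vertical below 0.15 rad), for 0.2 s.
2. after that, the gauge lies in its cradle (x of gauge in the frame of cradle between -0.015 and 0.015 m and y of gauge in the frame of cradle between -0.015 and 0.015 m and z of gauge in the frame of cradle below 0.02 m and angle between the x axis of gauge and the x axis of cradle, either way round below 0.2 rad), for 0.2 s.
At the end, for the whole second after the job is handed in: At rest: wheels flat in their own nests (within 14 mm of centre); bracket upright on the tray floor (within 20 mm in x, y); runner flat, sprue up, on the tub floor; gauge in the cradle (within 15 mm in x, y, 0.2 rad, axis under 20 mm up). Flat, upright: within 0.12 rad (runner 0.15) (all of step 1 and all of step 2 and linear speed of each of large_wheel, small_wheel, bracket, runner, gauge below 0.02 m/s); the robot touches nothing.
It fails at once if the gauge is dropped: it moves faster than 0.6 m/s while no finger touches it (linear speed of gauge above 0.6 m/s and contact force between the fingers and gauge below 0.05 N).
It also fails if it takes over 122 s, if anything falls off the work surface, if the arm or the gripper's body presses on something with over 40 N, if the wrist force passes 120 N, or if a joint passes its speed limit or range.

## Working session

There is one attempt and no reset: what is moved stays moved. The work goes in short steps, each a Python script; the robot and the scene stay as the last script left them, time stands still between calls to the robot, and variables do not carry over. Pictures are saved under pics/ and viewed, at most 14 in all, crops included, and the job is handed in when it is done.

```bash
ls; mkdir -p pics; python3 - <<'E'
from plant import env
import cv2
for n in("top","side"):
    c=env.camera(n); cv2.imwrite(f"pics/{n}0.png",c["image"]); print(n,c["K"].round(1).tolist(),c["dist"],c["world_to_cam"].round(3).tolist())
o=env.get_obs(); print(o["time_s"],o["tool_pos"],o["eef_rot"])
E
```

```text
pics
top [[484.1, 0.0, 253.0], [0.0, 484.1, 181.6], [0.0, 0.0, 1.0]] [-0.11323024  0.          0.          0.          0.        ] [[-0.027, -1.0, 0.013, 0.004], [0.99, -0.025, 0.136, -0.485], [-0.135, 0.016, 0.991, -1.454], [0.0, 0.0, 0.0, 1.0]]
side [[379.3, 0.0, 258.3], [0.0, 379.3, 192.7], [0.0, 0.0, 1.0]] [0.01034093 0.         0.         0.         0.        ] [[0.895, -0.447, -0.009, -0.444], [0.35, 0.687, 0.637, -0.173], [-0.278, -0.573, 0.771, -0.815], [0.0, 0.0, 0.0, 1.0]]
0.1 [ 0.15197631 -0.60579617  0.23038732] [-3.13987864e+00  1.25497208e-05  2.45816420e-01]
```

View pics/top0.png

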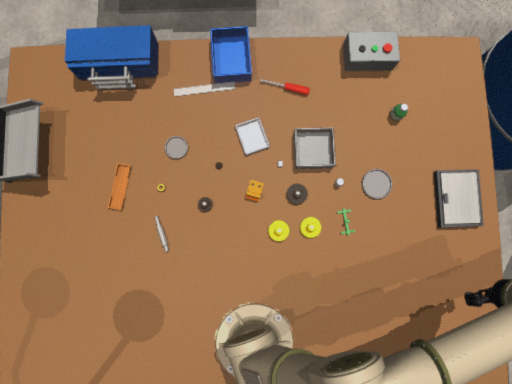

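View pics/side0.png

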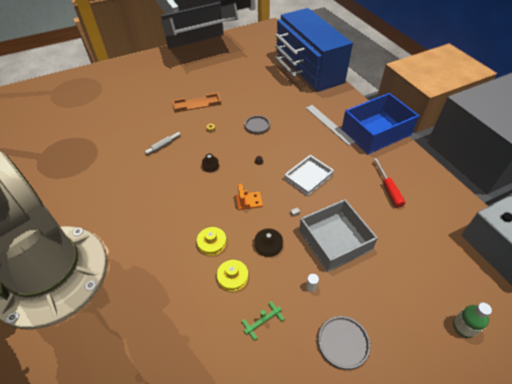

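Candidates, top view:
- **Large wheel:** black (297,194). Decoys are yellow at (279,231) and (311,227), with the small black wheel at (205,204) and a black nut at (219,165).
- **Bracket:** orange (255,190). The orange-brown cradle at (119,187) could be mistaken for it.
- **Runner:** green (346,221); the other green thing is the bottle at (400,112).
- **Gauge:** silver (161,233). The ruler (203,90) and screwdriver (285,87) are not meant.
- **Nests:** large (377,184), small (176,148).
- **Tray and tub:** tray (252,136), tub (315,147). The blue bin (231,54) is not the tub.

Next I check a close crop and get rough positions.

```bash
cat > h.py <<'E'
from plant import env
import cv2, numpy as np
def ray(c,uv,z):
    """pixels -> world points on plane z"""
    p=cv2.undistortPoints(np.float64(uv).reshape(-1,1,2),c["K"],c["dist"]).reshape(-1,2)
    T=np.linalg.inv(c["world_to_cam"]); d=np.c_[p[:,0],-p[:,1],-np.ones(len(p))]@T[:3,:3].T; o=T[:3,3]
    z=np.broadcast_to(z,len(p))
    return o+d*((z-o[2])/d[:,2])[:,None]
def proj(c,P):
    q=np.c_[np.atleast_2d(P),np.ones(len(np.atleast_2d(P)))]@c["world_to_cam"].T
    return cv2.projectPoints(q[:,:3]*[1,-1,-1],np.zeros(3),np.zeros(3),c["K"],c["dist"])[0].reshape(-1,2)
E
python3 - <<'E'
from h import *
c=env.camera("top")
for n,uv,z in [("lw",(297,194),.03),("sw",(205,204),.03),("br",(255,190),.01),("run",(346,221),.005),("ga",(161,233),.01),("ln",(377,184),.01),("sn",(176,148),.01),("tray",(252,136),.01),("tub",(315,147),.03),("cr",(119,187),.005)]:
    p=ray(c,[uv],z)[0]; print(n,p.round(3),np.hypot(*p[:2]).round(3))
im=c["image"][110:265,95:405]; cv2.imwrite("pics/crop1.png",cv2.resize(im,(800,400),interpolation=cv2.INTER_CUBIC))
w=env.camera("wrist");print(w["K"].round(1).tolist(),w["dist"],np.linalg.inv(w["world_to_cam"]).round(3).tolist())
E
```

```text
lw [ 0.443 -0.143  0.03 ] 0.466
sw [0.42 0.14 0.03] 0.442
br [ 0.461 -0.015  0.01 ] 0.462
run [ 0.357 -0.296  0.005] 0.464
ga [0.335 0.279 0.01 ] 0.436
ln [ 0.47 -0.4   0.01] 0.617
sn [0.601 0.231 0.01 ] 0.644
tray [ 0.634 -0.01   0.01 ] 0.634
tub [ 0.589 -0.205  0.03 ] 0.624
cr [0.482 0.412 0.005] 0.634
[[339.3, 0.0, 255.0], [0.0, 339.3, 193.5], [0.0, 0.0, 1.0]] [0.00641377 0.         0.         0.         0.        ] [[0.244, 0.923, 0.298, 0.228], [-0.97, 0.233, 0.074, -0.587], [-0.001, -0.307, 0.952, 0.373], [0.0, 0.0, 0.0, 1.0]]
```

View pics/crop1.png

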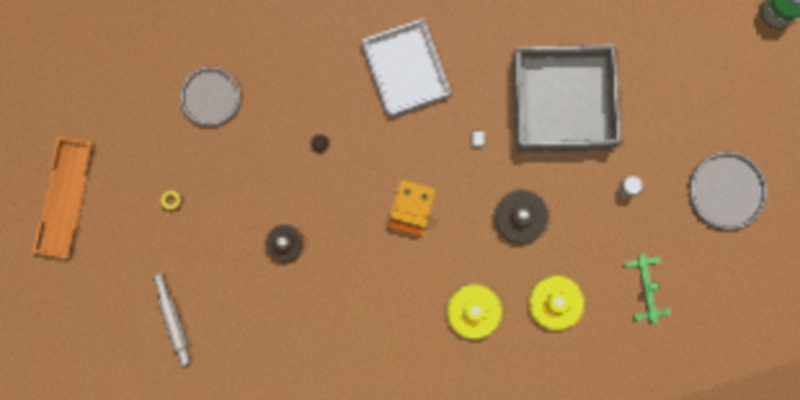

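The crop confirms the picks: black large wheel at crop (520,216), black small wheel (284,243), orange bracket (410,208) with its leg on the lower side, green runner (648,288), silver gauge (172,320). Next, precise poses from masks.

```bash
cat >> h.py <<'E'
UV={"lw":(297,194),"sw":(205,204),"br":(255,190),"run":(346,221),"ga":(161,233),"ln":(377,184),"sn":(176,148),"tray":(252,136),"tub":(315,147),"cr":(119,187)}
Z={"lw":.012,"sw":.012,"br":.006,"run":.006,"ga":.009,"ln":.012,"sn":.012,"tray":.018,"tub":.046,"cr":.012}
def masks(c):
    h=cv2.cvtColor(c["image"],cv2.COLOR_BGR2HSV).astype(int); H,S,V=h[...,0],h[...,1],h[...,2]
    grey=(S<75)&(V>50); 
    return dict(lw=V<75,sw=V<75,br=(S>205)&(V>100),run=(H>40)&(H<80)&(S>70),ga=grey,ln=S<75,sn=S<75,tray=S<75,tub=S<75,cr=(S>190)&(V>90))
def blob(c,n,uv=None,r=45):
    u,v=np.round(uv if uv is not None else UV[n]).astype(int); m=np.uint8(masks(c)[n]); w=np.zeros_like(m); w[max(0,v-r):v+r,max(0,u-r):u+r]=1; m*=w
    k,l,s,cen=cv2.connectedComponentsWithStats(m)
    i=[j for j in range(1,k) if np.hypot(*(cen[j]-[u,v]))<max(12,r/4)]; i=max(i,key=lambda j:s[j,4])
    return np.uint8(l==i)
def pose(c,n,uv=None,r=45):
    b=blob(c,n,uv,r); ct=max(cv2.findContours(b,0,cv2.CHAIN_APPROX_NONE)[0],key=cv2.contourArea).reshape(-1,2)
    P=ray(c,ct,Z[n])[:,:2]*1000
    (x,y),(w,hh),a=cv2.minAreaRect(np.float32(P))
    if w<hh: w,hh,a=hh,w,a+90
    a=(a+90)%180-90
    ys,xs=np.nonzero(b); m=ray(c,np.c_[xs,ys],Z[n]).mean(0)[:2]
    return np.array([x/1000,y/1000,np.radians(a)]),m,(w,hh)
E
python3 - <<'E'
from h import *
c=env.camera("top"); h=cv2.cvtColor(c["image"],cv2.COLOR_BGR2HSV)
print("bench",h[200,230],h[160,400],"br",h[187,255],"cr",h[187,119],"lw",h[200,297])
for n in UV:
    try:
        p,m,s=pose(c,n); print(n,"rect",p.round(3),"mean",m.round(3),"size",np.round(s))
    except Exception as e: print(n,repr(e))
E
```

```text
bench [ 14 133 167] [ 13 132 172] br [ 19 195 218] cr [ 14 176 206] lw [17 66 81]
lw rect [ 0.438 -0.137  0.844] mean [ 0.438 -0.138] size [25. 14.]
sw rect [ 0.419  0.14  -0.803] mean [0.417 0.141] size [33. 22.]
br rect [ 0.437 -0.005  1.222] mean [ 0.437 -0.006] size [33.  7.]
run rect [ 0.357 -0.294  0.143] mean [ 0.355 -0.295] size [82. 42.]
ga rect [0.334 0.278 0.317] mean [0.332 0.278] size [113.  18.]
ln rect [ 0.472 -0.398  1.543] mean [ 0.472 -0.398] size [94. 92.]
sn rect [ 0.604  0.23  -0.006] mean [0.604 0.231] size [71. 70.]
tray rect [ 0.633 -0.01   0.321] mean [ 0.633 -0.01 ] size [104.  84.]
tub rect [ 0.584 -0.2    0.011] mean [ 0.584 -0.2  ] size [127. 126.]
cr ValueError('max() iterable argument is empty')
```

```bash
sed -i 's/lw=V<75,sw=V<75,br=(S>205)&(V>100)/lw=(V<105)\&(S<110),sw=(V<105)\&(S<110),br=(S>160)\&(V>100)/; s/cr=(S>190)&(V>90)/cr=(S>155)\&(V>90)/' h.py
python3 - <<'E'
from h import *
c=env.camera("top"); 
vis=c["image"].copy()
for n in UV:
    try:
        p,m,s=pose(c,n); print(n,"rect",p.round(3),"mean",m.round(3),"size",np.round(s))
        cv2.drawContours(vis,cv2.findContours(blob(c,n),0,1)[0],-1,(255,0,255),1)
    except Exception as e: print(n,repr(e))
h=[1.262, 0.383, 0.016, 1.37, -0.006, 1.388, -0.046]
# hover over the large wheel and look
env.move_pose([.44,-.14,.2],[np.pi,0,-.3]); print(env.get_obs()["time_s"],env.get_obs()["qpos"].round(2))
w=env.camera("wrist"); cv2.imwrite("pics/w1.png",w["image"]); print(proj(w,[[.44,-.138,.012],[.44,-.138,.038]]).round())
E
```

```text
lw rect [ 0.447 -0.144  1.544] mean [ 0.446 -0.143] size [60. 59.]
sw rect [ 0.42   0.143 -0.016] mean [0.421 0.142] size [40. 40.]
br rect [ 0.461 -0.012 -0.306] mean [ 0.46  -0.012] size [62. 46.]
run rect [ 0.357 -0.294  0.143] mean [ 0.356 -0.295] size [82. 42.]
ga rect [0.334 0.278 0.317] mean [0.332 0.278] size [113.  18.]
ln rect [ 0.472 -0.398  1.543] mean [ 0.472 -0.398] size [94. 92.]
sn rect [ 0.604  0.23  -0.006] mean [0.604 0.231] size [71. 70.]
tray rect [ 0.632 -0.01   0.307] mean [ 0.632 -0.01 ] size [105.  85.]
tub rect [ 0.584 -0.2    0.011] mean [ 0.584 -0.2  ] size [128. 126.]
cr rect [ 0.483  0.41  -0.203] mean [0.483 0.409] size [147.  48.]
2.2833 [ 0.66  0.07 -0.44  1.83  0.03  1.25 -1.66]
[[252. 168.]
 [252. 174.]]
```

View pics/w1.png

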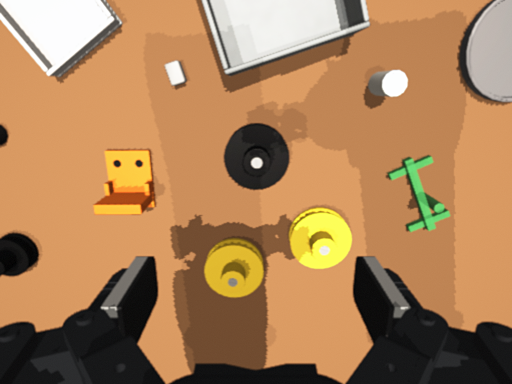

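The wrist view shows the wheel disc at (257,155) with its hub at (257,163), the bracket at (127,183) with its leg nearest the robot, and the runner sprue at (438,210). The rough positions hold, so I refine the large wheel and move it.

```bash
cat >> h.py <<'E'
D=lambda yaw:[np.pi,0,yaw]
def pick(xy,yaw,z,op,effort,up=.15):
    env.set_gripper(op); env.move_pose([*xy,max(z+.07,.1)],D(yaw))
    hit=env.line_to([*xy,z],max_speed=.1,contact_N=8); env.set_gripper(0,effort); o=env.get_obs()
    env.line_to([*xy,up],max_speed=.2); q=env.get_obs()
    print("pick hit",hit,"z",o["tool_pos"].round(4),"op",o["opening"],q["opening"],"ff",q["finger_force"],"t",q["time_s"])
def place(xy,yaw,z,op,hov=.15):
    env.move_pose([*xy,hov],D(yaw)); env.line_to([*xy,z+.02],max_speed=.15)
    hit=env.line_to([*xy,z],max_speed=.04,contact_N=5); o=env.get_obs(); env.set_gripper(op)
    env.line_to([*xy,hov],max_speed=.2); print("place hit",hit,o["tool_pos"].round(4),"t",env.get_obs()["time_s"])
E
python3 - <<'E'
from h import *
w=env.camera("wrist"); Z["lw"]=.016
p,m,s=pose(w,"lw",(257,157),60); print(p,m,s)
pick(p[:2] if 58<s[1]<70 else [.445,-.142],-.3,.0205,.06,40)
place([.472,-.398],-.7,.0255,.06)
w=env.camera("wrist"); cv2.imwrite("pics/w2.png",w["image"])
E
```

```text
[ 0.44993744 -0.14488625  0.25646672] [ 0.45086078 -0.14551026] (63.64521789550781, 62.52462387084961)
pick hit False z [ 0.4504 -0.1451  0.0212] op 0.024522419646293828 0.024559345028230217 ff 39.26616132259369 t 5.3917
place hit True [ 0.4715 -0.3977  0.0253] t 8.9583
```

View pics/w2.png

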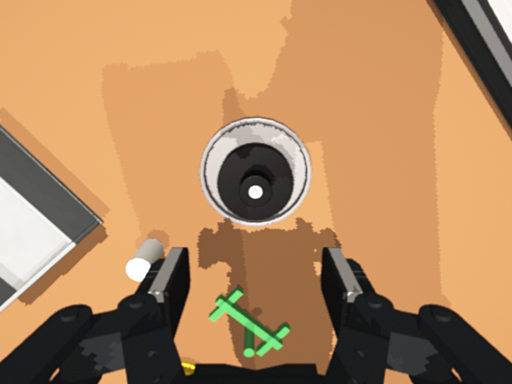

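The wheel is inside the large nest, disc at (256,182) against the ring at (256,171). I measure that offset first, then move on to the runner, with its sprue near (249,352).

```bash
python3 - <<'E'
from h import *
w=env.camera("wrist"); Z["lw"]=.021
g=cv2.cvtColor(w["image"],cv2.COLOR_BGR2GRAY); print(env.get_obs()["tool_pos"])
b=np.uint8(g<75); k,l,s,cen=cv2.connectedComponentsWithStats(b); 
i=l[195,256]; i=i or l[205,256]; ct=cv2.findContours(np.uint8(l==i),0,1)[0][0].reshape(-1,2)
print("disc",cv2.minEnclosingCircle(np.float32(ray(w,ct,.021)[:,:2]*1000)))
sat=cv2.cvtColor(w["image"],cv2.COLOR_BGR2HSV)[...,1]; k,l,s,cen=cv2.connectedComponentsWithStats(np.uint8(sat<75)); i=l[150,212]
i=max(range(1,k),key=lambda j:s[j,4] if np.hypot(*(cen[j]-[256,171]))<30 else 0)
ct=max(cv2.findContours(np.uint8(l==i),0,1)[0],key=len).reshape(-1,2)
print("nest",cv2.minEnclosingCircle(np.float32(ray(w,ct,.012)[:,:2]*1000)))
# runner
env.move_pose([.35,-.30,.2],D(-.7)); w=env.camera("wrist"); cv2.imwrite("pics/w3.png",w["image"]); print(env.get_obs()["time_s"],proj(w,[[.357,-.294,.006],[.357,-.294,.045]]))
E
```

```text
[ 0.47107241 -0.39732945  0.1479043 ]
disc ((471.6143798828125, -397.6182556152344), 33.45341873168945)
nest ((475.5834045410156, -400.9598388671875), 47.974998474121094)
9.8083 [[245.988651   164.28425951]
 [244.92848424 173.94526915]]
```

View pics/w3.png

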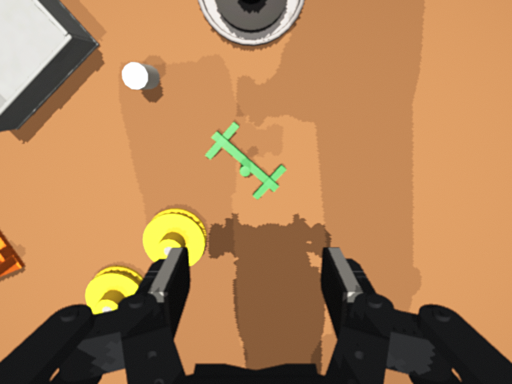

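The runner's sprue tip is at (246,170) and the bar runs from (217,138) to (277,183). I cast the tip onto z=0.045 and grip the sprue.

```bash
python3 - <<'E'
from h import *
w=env.camera("wrist"); 
e=ray(w,[[217,138],[277,183]],.007); d=e[0]-e[1]; yaw=np.arctan2(d[1],d[0]); mid=e.mean(0)
s=ray(w,[[246,170]],.045)[0]; print("mid",mid,"sprue",s,"yaw",yaw,np.hypot(*d[:2]))
pick((s[:2]+mid[:2])/2,-.7,.0125,.03,25)
env.move_pose([.585,-.202,.15],D(-.7-yaw)); w=env.camera("wrist"); cv2.imwrite("pics/w4.png",w["image"])
E
```

```text
mid [ 0.35904145 -0.29775805  0.007     ] sprue [ 0.35952514 -0.29726027  0.045     ] yaw 0.21641345338638912 0.07576264768378757
pick hit False z [ 0.3597 -0.2979  0.0132] op 0.00915452149298815 0.009364327424112395 ff 24.313595294952393 t 12.9167
```

View pics/w4.png

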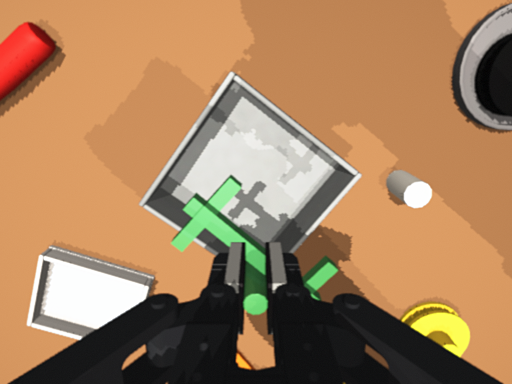

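The runner is held level. The tub's rim corners show at (143,205), (235,75) and (360,177), so I take the centre from left and right, then place it.

```bash
python3 - <<'E'
from h import *
w=env.camera("wrist"); q=ray(w,[[143,205],[235,75],[360,177]],.05); c=(q[0]+q[2])/2; print(c,q)
yaw=env.get_obs()["eef_rot"][2]
place(c[:2],yaw,.0165,.035)
# small wheel hover
env.set_gripper(.06); env.move_pose([.42,.14,.2],D(.3)); w=env.camera("wrist"); cv2.imwrite("pics/w5.png",w["image"])
print(env.get_obs()["time_s"],proj(w,[[.42,.142,.018]]))
c=env.camera("top"); cv2.imwrite("pics/t5.png",cv2.resize(c["image"][110:265,200:405],(800,600)))
E
```

```text
[ 0.58789841 -0.20349575  0.05      ] [[ 0.64569356 -0.14552073  0.05      ]
 [ 0.64555772 -0.26262547  0.05      ]
 [ 0.53010326 -0.26147077  0.05      ]]
place hit True [ 0.5876 -0.2035  0.0168] t 16.825
18.675 [[251.73278541 168.40509513]]
```

View pics/w5.png

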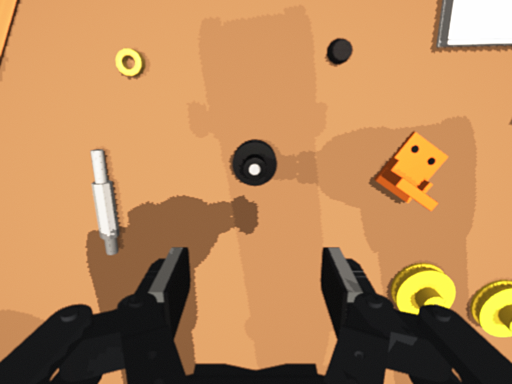

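View pics/t5.png

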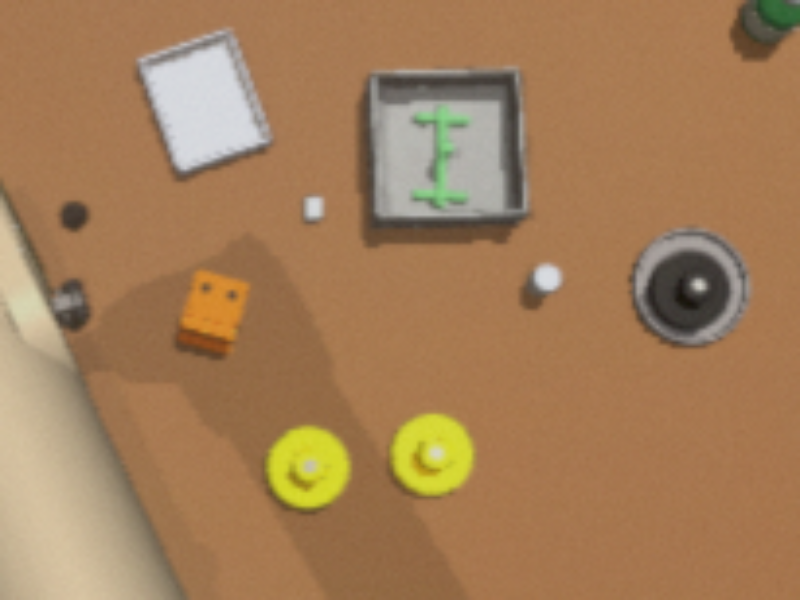

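The runner sits upright in the tub at top-crop (442,155), and the large wheel is in its nest at (690,290). In the wrist view the small wheel is at (255,162) and the gauge runs from (98,150) to (111,254). The top camera reads about (-4,+3) mm off compared with the wrist camera, so I correct the small nest by that.

```bash
python3 - <<'E'
from h import *
w=env.camera("wrist"); Z["sw"]=.016
g=ray(w,[[98,150],[111,254]],.009); d=g[0]-g[1]; print("gauge",g.mean(0),np.arctan2(d[1],d[0]),np.hypot(*d[:2]))
p,m,s=pose(w,"sw",(255,162),50); print(p,m,s)
pick(p[:2] if 40<s[1]<50 else ray(w,[[255,162]],.016)[0,:2],.3,.0205,.05,40)
place([.608,.228],.36,.0255,.05)
w=env.camera("wrist"); cv2.imwrite("pics/w6.png",w["image"])
env.move_pose([.46,-.012,.2],D(-.3));w=env.camera("wrist"); cv2.imwrite("pics/w7.png",w["image"])
a=[cv2.imread(f"pics/w{i}.png") for i in(6,7)]; cv2.imwrite("pics/w67.png",cv2.resize(np.vstack([i[:300] for i in a]),None,fx=1,fy=1))
E
```

```text
gauge [0.33569416 0.27678039 0.009     ] 0.2798619284722047 0.11489320215621329
[0.42592648 0.14121777 0.29791751] [0.42635798 0.14153592] (44.09198760986328, 42.36702346801758)
pick hit False z [0.4264 0.1413 0.0212] op 0.020719199198899176 0.02016005122458619 ff 39.091511964797974 t 21.6417
place hit True [0.6077 0.2277 0.0253] t 24.9917
```

View pics/w67.png

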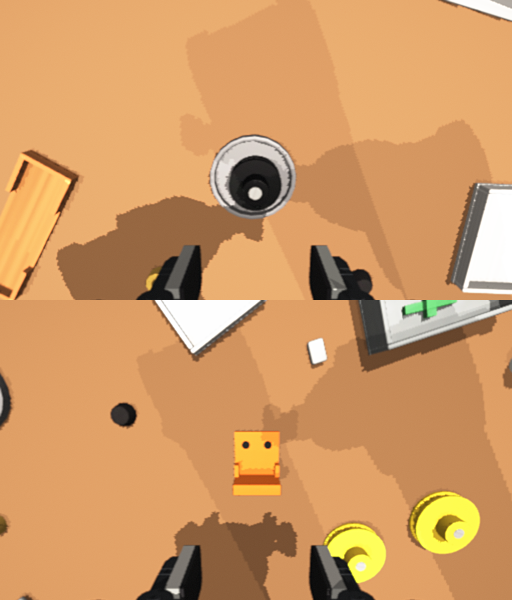

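The small wheel is centred in its nest. In the lower picture the bracket's edges are upright, so its yaw is about -0.3, and the leg top is at (257.5,190) in the full frame. I grip the leg across its thickness.

```bash
python3 - <<'E'
from h import *
w=env.camera("wrist"); leg=ray(w,[[257.5,190]],.046)[0]; f=ray(w,[[234,131],[280,131]],.006); print(leg,f, f.mean(0)-leg)
e=f[0]-f[1]; print("yaw",np.arctan2(-e[0],e[1]))
b=-.3; t=.307; T=np.array([.6365,-.0125])+ -.018*np.array([np.cos(t),np.sin(t)])
for s in(np.pi/2,-np.pi/2):
    for q in (env.solve_ik([*leg[:2],.022],D(b+s)),env.solve_ik([*T,.026],D(t+s))): print(s,None if q is None else np.round(q,2))
E
```

```text
[ 0.44713452 -0.00887775  0.046     ] [[ 0.5001229  -0.00103697  0.006     ]
 [ 0.48689141 -0.04433543  0.006     ]] [ 0.04637264 -0.01380845 -0.04      ]
yaw -0.2965755102252
1.5707963267948966 [ 0.91  0.48 -1.13  2.04  0.54  0.95 -0.81]
1.5707963267948966 [ 0.74  0.9  -1.18  1.58  0.86  1.26 -0.28]
-1.5707963267948966 [-1.01  0.45  1.14  2.11 -0.53  0.9  -3.  ]
-1.5707963267948966 [ 0.13  0.55 -0.2   1.61  0.13  0.99 -2.95]
```

```bash
python3 - <<'E'
from h import *
leg=np.array([.44713,-.00888]); b=-.298; t=.307; T=np.array([.6365,-.0125])+ -.018*np.array([np.cos(t),np.sin(t)])
pick(leg,b+np.pi/2,.023,.04,40)
place(T,t+np.pi/2,.0275,.04)
env.set_gripper(.05); env.move_pose([.45,.2,.25],D(.3)); w=env.camera("wrist"); cv2.imwrite("pics/w8.png",w["image"])
c=env.camera("top"); cv2.imwrite("pics/t8.png",cv2.resize(c["image"][105:225,160:400],(800,400)))
i=np.vstack([cv2.resize(c["image"][105:225,160:400],(512,256)),w["image"][:340]]); cv2.imwrite("pics/m8.png",i)
print(env.get_obs()["time_s"])
E
```

```text
pick hit False z [ 0.4477 -0.009   0.0236] op 0.008955467615653202 0.009460464584763573 ff 38.988683223724365 t 29.8167
place hit True [ 0.619  -0.0182  0.0276] t 33.0417
34.95
```

View pics/m8.png

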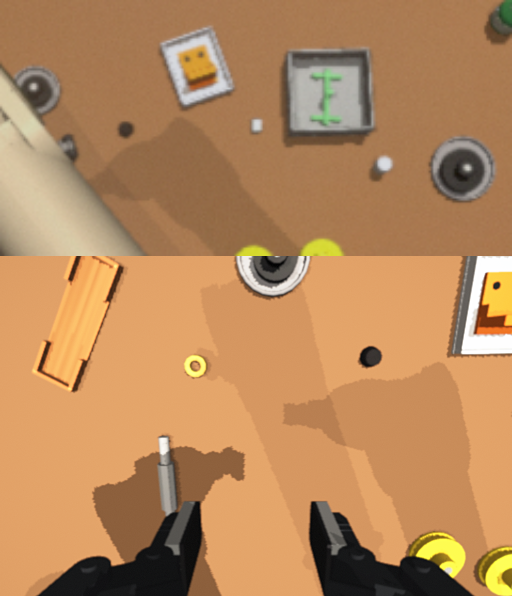

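The bracket stands centred in the tray at (198,65) in the upper view, and the other three are in place. Now a closer look at the gauge and the cradle, from two poses.

```bash
python3 - <<'E'
from h import *
env.move_pose([.46,.395,.2],D(-.2)); a=env.camera("wrist"); cv2.imwrite("pics/w9.png",a["image"])
env.move_pose([.337,.277,.18],D(.29)); b=env.camera("wrist"); cv2.imwrite("pics/w10.png",b["image"])
cv2.imwrite("pics/m9.png",np.hstack([a["image"][:,:400],b["image"][:,100:500]])); print(env.get_obs()["qpos"].round(2),proj(b,[[.337,.277,.009]]),proj(a,[[.488,.409,.01]]))
E
```

```text
[ 0.49  0.16 -1.33  1.89  0.16  1.22 -2.17] [[253.67674598 173.10473125]] [[234.68746771 142.87507992]]
```

View pics/m9.png

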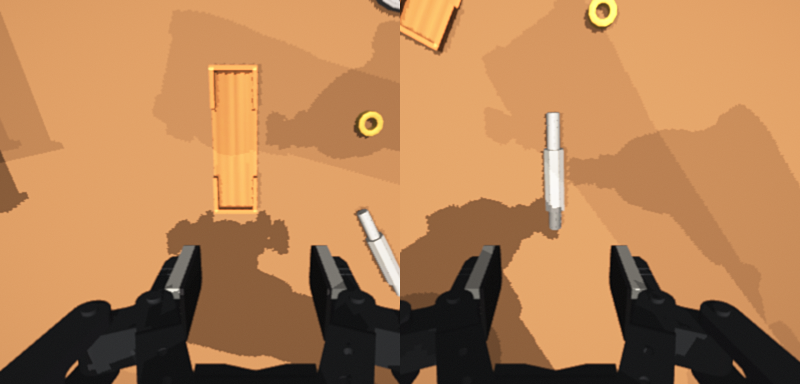

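The cradle's rim corners are at (208,65), (258,65), (260,212) and (213,213). The gauge's ends are at full-frame (254,112) and (255.5,230), with the longer plug facing away. I compute both poses and do the transfer.

```bash
python3 - <<'E'
from h import *
from scipy.spatial.transform import Rotation as R
def tcp(p,o): M=np.eye(4); M[:3,:3]=R.from_euler("xyz",o).as_matrix(); M[:3,3]=p; return M
b=env.camera("wrist"); o=env.get_obs()
X=np.linalg.inv(tcp(o["tool_pos"],o["eef_rot"]))@np.linalg.inv(b["world_to_cam"])
a=dict(b); a["world_to_cam"]=np.linalg.inv(tcp([.46,.395,.2],D(-.2))@X)
q=ray(a,[[208,65],[258,65],[260,212],[213,213]],.014); C=q.mean(0); d=q[0]+q[1]-q[2]-q[3]; cy=np.arctan2(d[1],d[0])
print("cradle",C,cy,np.hypot(*d[:2])/2)
g=ray(b,[[254,112],[255.2,230]],.009); G=g.mean(0); d=g[0]-g[1]; gy=np.arctan2(d[1],d[0]); print("gauge",G,gy,np.hypot(*d[:2]))
for p,y in((G,gy),(C,cy)): print(env.solve_ik([*p[:2],.008],D(y)))
if abs(C[0]-.488)<.008 and abs(C[1]-.409)<.008 and abs(cy+.2)<.08:
    pick(G[:2],gy,.004,.04,50,up=.12)
    env.move_pose([*C[:2],.12],D(cy)); w=env.camera("wrist"); cv2.imwrite("pics/w11.png",w["image"]); print(env.get_obs()["opening"])
    np.save("C.npy",[*C[:2],cy])
E
```

```text
cradle [0.48718975 0.40868272 0.014     ] -0.19509220691691553 0.14306184400879898
gauge [0.33607113 0.27685802 0.009     ] 0.29692980941004654 0.11612306841185607
[ 0.18477999  0.47390193 -1.09702146  2.08137623  0.54189884  0.90652369
 -2.49250306]
[-0.13552202  0.79953149 -0.91508959  1.54820905  0.67727137  1.13588223
 -2.96428332]
pick hit False z [0.3366 0.2771 0.0047] op 0.016849723219080875 0.016640461108856065 ff 48.95203116349876 t 39.5667
0.016317626995780453
```

View pics/w11.png

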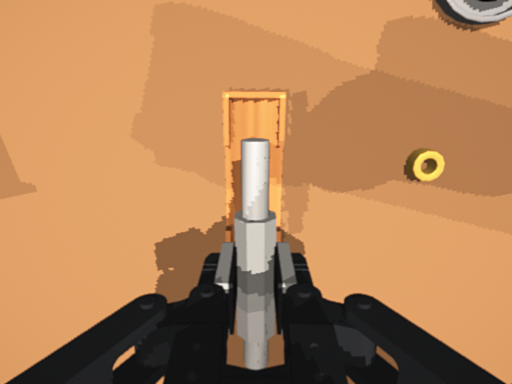

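The gauge is gripped, aligned with the cradle and centred over it (x≈255 against the cradle's 255). I lower it gently.

```bash
python3 - <<'E'
from h import *
C=np.load("C.npy"); place(C[:2],C[2],.008,.032,hov=.16)
env.move_pose([.46,.395,.2],D(-.2)) 
env.hold(.3); a=env.camera("wrist"); c=env.camera("top")
i=np.vstack([a["image"][:290],cv2.resize(c["image"][100:245,100:405],(512,243))]); cv2.imwrite("pics/end.png",i); print(env.get_obs()["time_s"])
E
```

```text
place hit True [0.4871 0.4084 0.0088] t 43.45
44.1667
```

View pics/end.png

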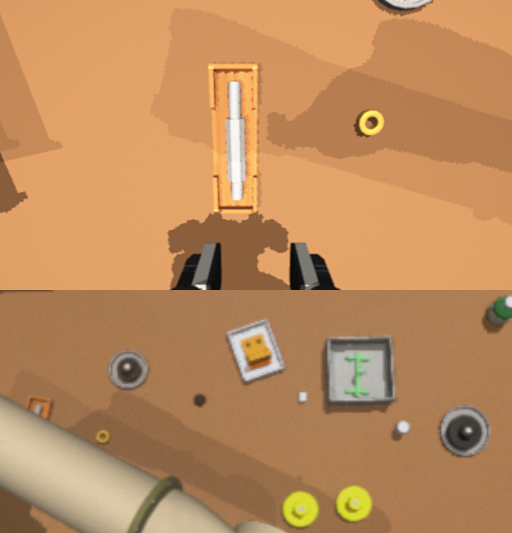

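The gauge lies in the cradle at (236,140), and the other four are in place, so I hand in.

```bash
python3 -c "
from plant import env
print(env.finish_job())"
```

```text
the job is handed in; nothing more can be done
None
```

I handed the job in at about 44 s of the 122 s limit: in the last pictures both wheels, the bracket and the runner are in place and the gauge lies in its cradle, but the hand-in returned no verdict.

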